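Open the blue push-to-open sample locker

TASK

Open the little bench locker with the blue door so that the bottle inside can be got at: push its door in at the black dot until the catch lets go and the door springs ajar, then swing the door wide open, about a right angle, and leave it standing open. Leave the grey-doored locker shut, and do not knock over or shove the beaker or the red-lidded cup.

Things in the scene. Friction and masses are not known exactly. Their poses are not given: they have to be found in the camera images.
- locker_blue: white locker with the blue door, 140 wide x 130 deep x 155 mm high, fixed to the worktop; origin: centre of its underside, x axis into the locker (away from the robot), z up. Inside, only in the lowest 60 mm, sit the catch and a sprung plunger, and a steel hook on the door's inner side reaches 37 mm behind its mid-plane; higher up the door's inner face is bare
- blue_push (a point): centre of the black dot (20 mm across) on the front face of the blue door, where it is pushed; moves with the door. The door is an upright panel, 134 wide x 143 high x 10 mm thick, top edge 155 mm above the worktop. The dot lies 110 mm above the worktop, 112 mm from the hinge axis and 22 mm from the free edge, 6 mm in front of the door's mid-plane
- blue_hinge (a point): point on the blue door's upright hinge axis, level with the door's top (155 mm up); fixed to the locker. x points into the locker, y along its front to the robot's left, z up. The axis is in the door's mid-plane at its left edge: the shut door runs 134 mm along -y, front face at x = -5 mm, inner face at x = +5 mm; the locker's rim and roof begin at x = +14 mm
- blue_door (a joint): opening angle, rad: 0 shut, stops at -0.065 and 1.8. Opens clockwise from above: free edge toward the robot, then left. Pushed in past -0.04 (4.5 mm at the dot, about 5 N) the catch frees; let go, it springs ajar to 0.5 to 0.6, free edge 75 to 85 mm off the rim: a fingertip fits down behind it from above. Then it swings easily (1 N) and stays where left
- grey_door (a joint): opening angle of the like door, grey, of the second, otherwise equal locker: 0 shut; same catch. The two lockers may stand either way round. It is to stay shut
- beaker_mid (a point): centre of a loose clear beaker, 56 mm across, 76 mm high; leave it alone
- red_cup_mid (a point): centre of a loose small cup with a red lid, 35 x 43 mm, 24 mm high; leave it alone

How it is judged:
By the outcome, as a careful person would: the job done as asked, in the order asked, and still so for the second after the job is handed in, with the robot touching nothing.
It also fails if it takes over 45 s, if anything falls off the work surface, if the arm or the gripper's body presses on something with over 40 N, if the wrist force passes 120 N, or if a joint passes its speed limit or range.

ROBOT

A 6-joint arm with a two-finger parallel gripper is mounted at the origin on a cart in front of the work surface, level with it; the furniture and walls round the work are solid. World frame = base frame: x ahead of the robot, y to its left, z up, the work surface at z = 0. Lengths are in mm, angles in rad, forces in N, time in s.
With the tool pointing down it reaches from about 350 to 875 mm from the base axis. Payload 4.2 kg.
Tool frame: the origin (TCP) lies on the mounting face of the last link; the fingertips stand 173 mm ahead of it and the grasp point (between the pads) lies 155 mm ahead of it; z points along the fingers, y is the direction in which the jaws open and shut (so a half turn about z gives the same grasp; the last joint's range is limited). The gripper opens to 85 mm and grips with 20 to 120 N. Pads are 22 mm wide; open, the fingers measure 114 mm over their backs; the gripper's body (76 mm by 85 mm) begins 54 mm behind the grasp point. The pads swing forward as they close: fully open they stand 13 mm farther back than shut.
Start: joints at [-1.052, 0.385, 0.008, 0, -1.194, -0.259], TCP at [160.572, -604.001, 404.712] pointing down, gripper open.
Joint ranges: [-3.14, 3.14], [-1.21, 2.06], [-1.07, 1.41], [-3.16, 2.05], [-2.99, -0.16], [-3.1, 3.1]. Speed limits (rad/s): [2.79, 2.79, 3.14, 3.14, 3.14, 3.14].

INTERFACE

Orientations are given as a unit quaternion [x, y, z, w].
In Python, from bench import arm gives the robot as it stands. The module is installed in compiled form; this text tells all that it offers.
- The arm moves only by the tool play_rows, never from a script. Its argument "moves" is a list of rows, each a list of 3 entries, a list of its own where there are three numbers: the shift along the world's x, y, z in units of 30 cm (1.0 is 30 cm), then the turn about the world's z in units of 30 degrees (1.0 is 30 degrees), then the gripper's target within -1 to 1 (shut at 1, half-way at 0, fully open at -1). In form: [[[x, y, z], turn, jaw], ...]. A call has 1 to 12 rows; each row is the pose to reach, as a shift and turn from the pose measured when the call began; what a row does not reach only later rows make up. A row lasts 1/8 s, in which the tool goes at most 62.5 mm and 10.7 degrees, less where a joint would pass 70% of its speed; a pose out of reach is approached as far as the arm can. A call with a number of a shift or a turn outside -1 to 1 is refused whole. A call with a gripper value outside its range is refused whole. The fingers move at their own pace and stop on an object; the grip force is fixed at half the most. Time passes only in rows, so rows that repeat a pose let the fingers close. It gives the time, the measured TCP pose, the force and the opening at its end, in the units of the state.
- arm.read_state(): the state, without advancing time (a new reading comes with each control period).
- arm.get_image(name): name is "side" or "top" or "wrist"; returns a dict with "pixels" (420x560x3 uint8, red, green, blue), "vfov" (degrees; the focal length in pixels is half the picture's height over the tangent of half this angle, whatever the lens; pixels are square), "cx", "cy" (the principal point, pixels), "xyz" and "rotation" of the camera in the world. Camera axes: x right, y up, looking along -z (the intrinsics and any distortion apply to the point x, -y, -z); pixel columns grow to the right and rows downward; lengths in mm; the calibration is good to about 2 mm. A picture is of the moment at which its call begins. There is no depth.
- arm.job_done(): hands the job in, once; it reports no verdict.
Trained networks look in a picture, given as the dict that the camera call returned (one of the last four; its "shot" number tells which), for a name from the list of things; names that differ only in an ending like _2 or _b are one class to them, and where a whole thing is asked for, a point or a joint stands for the part that bears it (a point fixed in the world has none). Each returns a list of dicts, best first, with "conf" (0 to 1); they miss things now and then, are a little off and sometimes report something else, mostly with a low value. They report only what shows in the picture. A call takes as long as a camera call.
- arm.look_for(name, picture): "centre" ([x, y, z] in mm, in world coordinates, good to about 4 mm: the middle of the surface that is visible of it).
The state is a dict: "clock": time; "joints": joint angles; "joint_vel": joint speeds; "joint_efforts": joint torques, N m; "position": TCP position; "ee_rot": TCP orientation; "contact_force": force on the tool from outside, world axes, zero at the start; "wrist_torque": the same for the moment, N m; "gripper_width": finger opening in mm.
Only numpy, scipy, OpenCV 4.12 (cv2) and the standard library are available. Lean on these libraries where they do the work, as an engineer would, in place of code of your own. Each camera call takes 0.05 s, during which the arm holds its last target.

## Working session

There is one attempt and no reset: what is moved stays moved. The work goes in short steps, Python scripts to look and compute and a tool call to move; the robot and the scene stay as the last step left them, time stands still between calls to the robot, and variables do not carry over. Pictures are saved under pics/ and viewed, and the job is handed in when it is done.

Besides the shell and the picture viewer there is one more tool, called after "Request:" as a command line: name --argument value ..., lists and objects as JSON in quotes. play_rows: Moves the arm, as the interface text tells. Shifts and turns lie within -1 to 1; 1 stands for 30 cm of shift or 30 degrees of turn. Its arguments: {"type":"object","properties":{"moves":{"type":"array"}},"required":["moves"]}

```bash
mkdir -p pics; cat > h.py <<'E'
import cv2,numpy as np
from bench import arm
def shot(n,f):
    p=arm.get_image(n); cv2.imwrite('pics/'+f,cv2.cvtColor(p['pixels'],cv2.COLOR_RGB2BGR)); return p
E
python3 - <<'E'
from h import *
s=arm.read_state(); print({k:np.round(v,3).tolist() for k,v in s.items()})
for n in ['side','top','wrist']:
    p=shot(n,n+'0.png'); print(n,{k:(np.round(v,3).tolist() if not isinstance(v,str) else v) for k,v in p.items() if k!='pixels'})
    for t in ['locker_blue','blue_push','blue_hinge','blue_door','grey_door','beaker_mid','red_cup_mid']:
        try: print(t,[(np.round(r['centre']).tolist(),round(r['conf'],2)) for r in arm.look_for(t,p)])
        except Exception as e: print(t,e)
E
```

```text
{'clock': 0.0, 'joints': [-1.052, 0.386, 0.007, -0.0, -1.194, -0.259], 'joint_vel': [-0.001, -0.001, -0.0, 0.001, 0.001, -0.001], 'joint_efforts': [0.001, -39.229, 18.84, 4.186, -0.005, 0.0], 'position': [160.52, -603.825, 403.602], 'ee_rot': [-0.129, 0.992, 0.001, -0.0], 'contact_force': [-0.847, -1.053, -0.261], 'wrist_torque': [-0.019, -0.003, 0.056], 'gripper_width': 85.53}
side {'vfov': 46.678, 'cx': 279.989, 'cy': 210.412, 'xyz': [105.047, -1073.91, 626.091], 'rotation': [0.531, -0.095, -0.169, 0.825], 'shot': 1}
locker_blue [([629.0, 107.0, 116.0], 0.88)]
blue_push [([576.0, 157.0, 93.0], 0.84)]
blue_hinge [([623.0, 109.0, 114.0], 0.77)]
blue_door [([574.0, 155.0, 93.0], 0.79)]
grey_door [([594.0, -132.0, 91.0], 0.72)]
beaker_mid []
red_cup_mid [([366.0, -353.0, 23.0], 0.52)]
top {'vfov': 42.164, 'cx': 274.9, 'cy': 210.413, 'xyz': [361.624, -8.436, 1425.559], 'rotation': [0.033, -0.045, -0.695, 0.717], 'shot': 2}
locker_blue [([644.0, 164.0, 150.0], 0.92)]
blue_push [([583.0, 176.0, 125.0], 0.95)]
blue_hinge [([644.0, 163.0, 157.0], 0.83)]
blue_door [([585.0, 178.0, 126.0], 0.9)]
grey_door [([641.0, 163.0, 160.0], 0.6), ([597.0, -116.0, 117.0], 0.57)]
beaker_mid [([333.0, 269.0, 19.0], 0.85), ([581.0, 176.0, 126.0], 0.67)]
red_cup_mid [([366.0, -346.0, 24.0], 0.52)]
wrist {'vfov': 63.875, 'cx': 282.345, 'cy': 208.196, 'xyz': [82.662, -625.914, 373.679], 'rotation': [-0.097, -0.126, 0.782, 0.602], 'shot': 3}
locker_blue []
blue_push []
blue_hinge []
blue_door []
grey_door []
beaker_mid []
red_cup_mid []
```

View pics/side0.png

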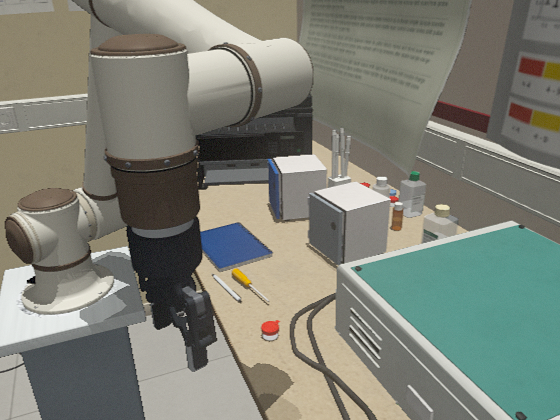

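View pics/top0.png

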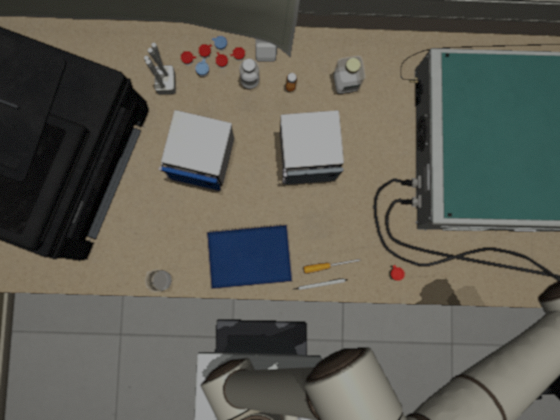

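```bash
python3 - <<'E'
from h import *
a=cv2.imread('pics/top0.png')[95:205,145:255]; cv2.imwrite('pics/c1.png',cv2.resize(a,None,fx=5.4,fy=5.4,interpolation=cv2.INTER_CUBIC))
a=cv2.imread('pics/side0.png')[140:230,250:350]; cv2.imwrite('pics/c2.png',cv2.resize(a,None,fx=6,fy=6,interpolation=cv2.INTER_CUBIC))
E
```

```text
(no output)
```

View pics/c1.png

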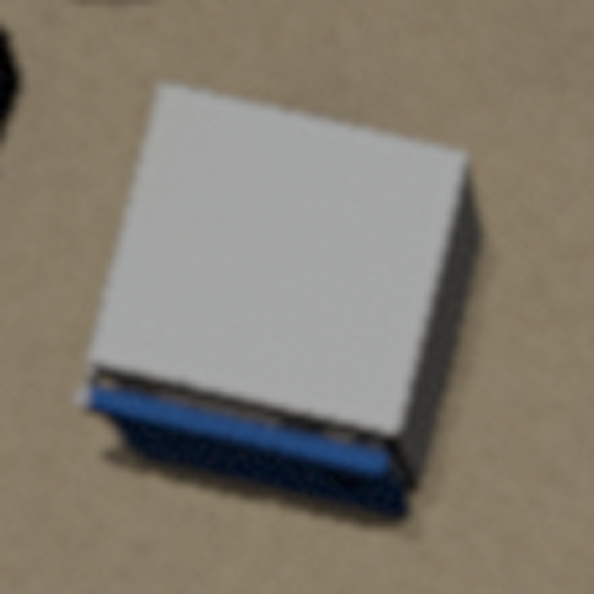

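View pics/c2.png

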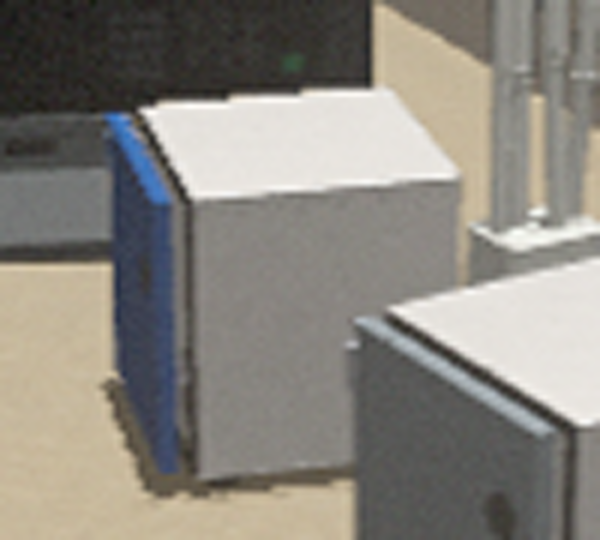

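```bash
cat >> h.py <<'E'
from scipy.spatial.transform import Rotation as R
def ray(p,u,v,z):
    f=210/np.tan(np.radians(p['vfov']/2))
    d=R.from_quat(p['rotation']).apply([(u-p['cx'])/f,-(v-p['cy'])/f,-1]); c=np.array(p['xyz'])
    return c+d*(z-c[2])/d[2]
def proj(p,X):
    f=210/np.tan(np.radians(p['vfov']/2))
    q=R.from_quat(p['rotation']).inv().apply(np.array(X)-p['xyz'])
    return np.array([p['cx']-f*q[0]/q[2],p['cy']+f*q[1]/q[2]])
E
python3 - <<'E'
from h import *
t=arm.get_image('top');s=arm.get_image('side')
N=['FL','BL','BR','FR']
T=[(92,362),(160,85),(467,153),(400,435)]; S=[(140,107),(390,90),(458,178),(195,198)]
for n,(a,b),(c,d) in zip(N,T,S):
    print(n,ray(t,(a+.5)/5.4+144.5,(b+.5)/5.4+94.5,155).round(1),ray(s,c/6+250-.4,d/6+140-.4,155).round(1))
for n,(a,b) in {'doorL front':(90,402),'doorR front':(383,472)}.items(): print(n,ray(t,a/5.4+144.6,b/5.4+94.6,155).round(1))
for w in ['top','side']:
    p=t if w=='top' else s
    print([ (k,proj(p,v).round(0)) for k,v in {'cup':[366,-348,23],'beak':[333,269,38]}.items()])
E
```

```text
FL [610.2 243.9 155. ] [610.7 242.7 155. ]
BL [735.6 220.5 155. ] [735.9 211.4 155. ]
BR [709.5  83.8 155. ] [706.8  79.1 155. ]
FR [582.4 108.2 155. ] [585.  108.1 155. ]
doorL front [592.5 243.8 155. ]
doorR front [565.8 114.9 155. ]
[('cup', array([397., 273.])), ('beak', array([155., 279.]))]
[('cup', array([270., 326.])), ('beak', array([185., 205.]))]
```

Request:
play_rows --moves '[[[0.07, 0.17, 0], -0.15, 1], [[0.14, 0.34, 0], -0.3, 1], [[0.21, 0.5, 0], -0.45, 1], [[0.28, 0.67, 0], -0.6, 1], [[0.35, 0.84, 0], -0.75, 1], [[0.42, 1.0, 0], -0.86, 1], [[0.42, 1.0, 0], -0.86, 1]]'

```text
clock: 2.17
position: [287.3, -301.6, 405.3]
ee_rot: [0.092, 0.996, -0.0, 0.001]
contact_force: [-0.7, 0.4, 0.8]
gripper_width: 0.3
```

Request:
play_rows --moves '[[[0.07, 0.17, 0], 0, 1], [[0.14, 0.34, 0], 0, 1], [[0.21, 0.5, 0], 0, 1], [[0.28, 0.67, 0], 0, 1], [[0.35, 0.84, 0], 0, 1], [[0.42, 1.0, 0], 0, 1], [[0.42, 1.0, 0], 0, 1]]'

```text
clock: 3.05
position: [414.9, 0.3, 405.4]
ee_rot: [0.09, 0.996, -0.0, 0.001]
contact_force: [0.2, -0.2, -0.7]
gripper_width: 0.1
```

Request:
play_rows --moves '[[[0.1, 0.17, 0], 0, 1], [[0.2, 0.34, 0], 0, 1], [[0.3, 0.49, 0], 0, 1], [[0.3, 0.49, -0.2], 0, 1], [[0.3, 0.49, -0.35], 0, 1], [[0.3, 0.49, -0.44], 0, 1], [[0.3, 0.49, -0.44], 0, 1]]'

```text
clock: 3.92
position: [504.8, 145.6, 271.3]
ee_rot: [0.091, 0.996, -0.002, -0.001]
contact_force: [0.3, -0.4, 0.6]
gripper_width: -0.3
```

```bash
python3 - <<'E'
from h import *
t=shot('top','top1.png');w=shot('wrist','wrist1.png');s=shot('side','side1.png')
print(arm.read_state()['position'],arm.read_state()['joints'])
print(arm.look_for('blue_push',w)[:1],arm.look_for('blue_push',s)[:1])
a=cv2.imread('pics/top1.png')[90:310,130:330];b=cv2.imread('pics/side1.png')[120:280,180:380]
cv2.imwrite('pics/m1.png',np.hstack([cv2.resize(a,(400,440)),cv2.resize(b,(400,320))[:,:] if 0 else cv2.copyMakeBorder(cv2.resize(b,(400,320)),0,120,0,0,0)]))
E
```

```text
[505.75965265 146.8482243  274.85603086] [ 0.59140935  0.35448392 -0.40874474  0.00302707 -0.80337866 -2.34584697]
[{'centre': [591.8, 218.8, 46.2], 'conf': 0.89}] [{'centre': [573.5, 153.3, 88.5], 'conf': 0.79}]
```

View pics/m1.png

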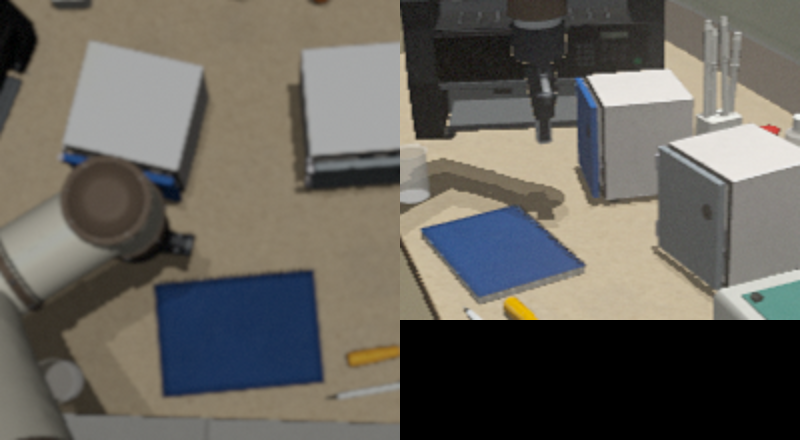

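View pics/wrist1.png

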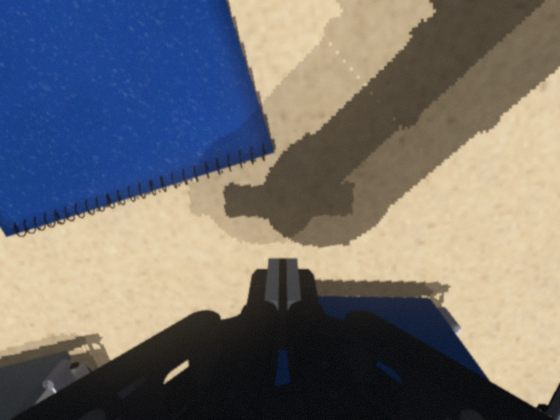

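Request:
play_rows --moves '[[[0.07, -0.014, 0], 0, 1], [[0.115, -0.023, 0], 0, 1], [[0.13, -0.025, 0], 0, 1], [[0.13, -0.025, 0], 0, 1]]'

```text
clock: 4.68
position: [544.4, 139.5, 275.0]
ee_rot: [0.091, 0.996, 0.001, 0.002]
contact_force: [0.6, -0.3, 0.1]
gripper_width: -0.1
```

Request:
play_rows --moves '[[[0.01, -0.002, 0], 0, 1], [[0.02, -0.004, 0], 0, 1], [[0.03, -0.006, 0], 0, 1], [[0.03, -0.006, 0], 0, 1]]'

```text
clock: 5.18
position: [553.6, 137.7, 275.0]
ee_rot: [0.091, 0.996, 0.001, 0.002]
contact_force: [-0.6, -0.2, -0.1]
gripper_width: -0.2
```

Request:
play_rows --moves '[[[0.01, -0.002, 0], 0, 1], [[0.015, -0.003, 0], 0, 1], [[0.015, -0.003, 0], 0, 1]]'

```text
clock: 5.55
position: [557.2, 136.6, 274.5]
ee_rot: [0.091, 0.996, 0.0, 0.001]
contact_force: [-5.2, 0.7, 2.4]
gripper_width: 0.1
```

Request:
play_rows --moves '[[[0.01, -0.002, 0], 0, 1], [[0.01, -0.002, 0], 0, 1]]'

```text
clock: 5.8
position: [559.3, 135.9, 274.0]
ee_rot: [0.091, 0.996, -0.0, -0.001]
contact_force: [-5.7, 1.3, 1.6]
gripper_width: 0.1
```

Request:
play_rows --moves '[[[0.007, -0.0015, 0], 0, 1], [[0.007, -0.0015, 0], 0, 1]]'

```text
clock: 6.05
position: [560.2, 135.4, 273.5]
ee_rot: [0.091, 0.996, -0.001, -0.003]
contact_force: [-6.5, 1.6, 2.2]
gripper_width: -0.3
```

Request:
play_rows --moves '[[[0.004, -0.001, 0], 0, 1], [[0.004, -0.001, 0], 0, 1]]'

```text
clock: 6.3
position: [560.4, 135.2, 273.2]
ee_rot: [0.091, 0.996, -0.001, -0.004]
contact_force: [-6.2, 2.0, 2.4]
gripper_width: 0.1
```

Request:
play_rows --moves '[[[0.015, -0.003, 0], 0, 1], [[0.02, -0.004, 0], 0, 1], [[0.02, -0.004, 0], 0, 1]]'

```text
clock: 6.68
position: [565.1, 134.0, 272.5]
ee_rot: [0.091, 0.996, -0.002, -0.007]
contact_force: [-7.0, 2.0, 2.3]
gripper_width: -0.0
```

Request:
play_rows --moves '[[[0.012, -0.002, 0], 0, 1], [[0.012, -0.002, 0], 0, 1]]'

```text
clock: 6.92
position: [566.2, 133.4, 271.4]
ee_rot: [0.09, 0.996, -0.003, -0.011]
contact_force: [-11.6, 3.7, 3.9]
gripper_width: -0.2
```

Request:
play_rows --moves '[[[-0.15, 0.03, 0.01], 0, 1], [[-0.3, 0.06, 0.01], 0, 1], [[-0.4, 0.08, 0.01], 0, 1], [[-0.4, 0.08, 0.01], 0, 1], [[-0.4, 0.08, 0.01], 0, 1]]'

```text
clock: 7.55
position: [447.1, 157.8, 274.9]
ee_rot: [0.09, 0.996, -0.003, -0.01]
contact_force: [1.2, -0.2, -0.0]
gripper_width: 0.1
```

```bash
python3 - <<'E'
from h import *
t=shot('top','top2.png');s=shot('side','side2.png')
print(arm.read_state()['position'],arm.read_state()['joints'].__repr__())
a=cv2.imread('pics/top2.png')[90:310,130:330];b=cv2.imread('pics/side2.png')[120:280,180:380]
cv2.imwrite('pics/m2.png',np.hstack([cv2.resize(a,(400,440)),cv2.copyMakeBorder(cv2.resize(b,(400,320)),0,120,0,0,0)]))
E
```

```text
[447.24595725 157.52436809 274.56289971] array([ 0.67963447,  0.28193658, -0.51893054, -0.01372   , -0.78867712,
       -2.42199036])
```

View pics/m2.png

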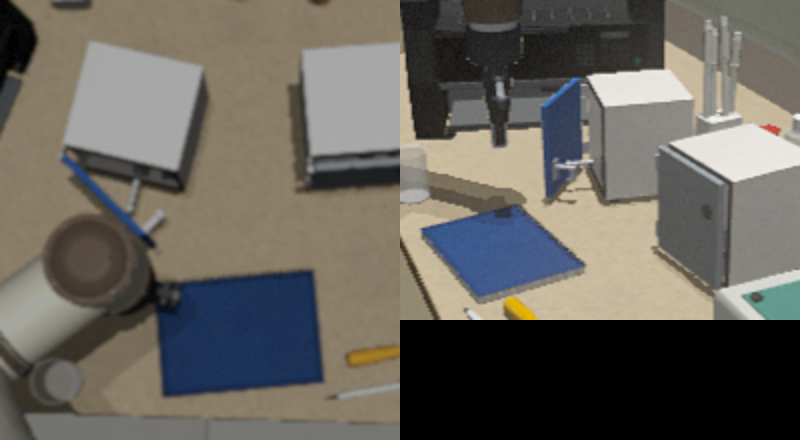

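Request:
play_rows --moves '[[[0, 0, 0.15], 0, 1], [[0, 0, 0.28], 0, 1], [[0, 0, 0.28], 0, 1], [[0.15, -0.03, 0.28], 0, 1], [[0.31, -0.062, 0.28], 0, 1], [[0.31, -0.062, 0.28], 0, 1], [[0.31, -0.062, 0.28], 0, 1]]'

```text
clock: 8.52
position: [540.2, 138.5, 357.0]
ee_rot: [0.091, 0.996, -0.004, -0.011]
contact_force: [-0.1, 0.2, -1.1]
gripper_width: 0.3
```

```bash
python3 - <<'E'
from h import *
t=shot('top','top3.png');s=shot('side','side3.png');w=shot('wrist','w3.png')
print(arm.read_state()['position'],ray(t,206,211,155))
a=cv2.imread('pics/w3.png');b=cv2.imread('pics/side3.png')[120:280,180:380]
cv2.imwrite('pics/m3.png',np.hstack([cv2.resize(a,(400,300)),cv2.resize(b,(375,300))]))
E
```

```text
[539.50461142 138.94959064 358.36985631] [496.39347586 134.22669213 155.        ]
```

View pics/m3.png

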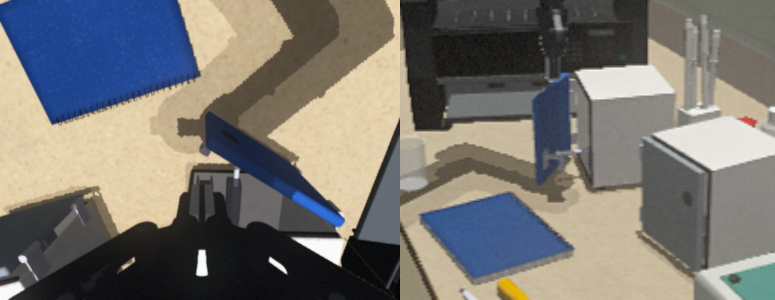

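Request:
play_rows --moves '[[[0.02, -0.02, 0], 0, 1], [[0.02, -0.02, -0.08], 0, 1], [[0.02, -0.02, -0.16], 0, 1], [[0.02, -0.02, -0.25], 0, 1], [[0.02, -0.02, -0.25], 0, 1]]'

```text
clock: 9.3
position: [544.8, 132.6, 281.8]
ee_rot: [0.09, 0.996, -0.004, -0.012]
contact_force: [0.3, -0.1, 0.3]
gripper_width: -0.0
```

```bash
python3 - <<'E'
from h import *
t=shot('top','top4.png');s=shot('side','side4.png');w=shot('wrist','w4.png')
print(arm.read_state()['position'])
a=cv2.imread('pics/w4.png');b=cv2.imread('pics/side4.png')[120:280,180:380]
cv2.imwrite('pics/m4.png',np.hstack([cv2.resize(a,(400,300)),cv2.resize(b,(375,300))]))
import math
p=np.array([545.5,133]);xl=np.array([.982,-.191]);yl=np.array([.191,.982]);h=np.array([596.1,244.3])
for th in [.55,.7,.85,1,1.15,1.3,1.45,1.57,1.65]:
    d=-math.cos(th)*yl-math.sin(th)*xl; n=math.cos(th)*xl-math.sin(th)*yl
    print(th,((h+105*d+17*n-p)/300).round(3),(h+105*d+17*n).round())
E
```

```text
[545.97333758 133.17654352 284.74829316]
0.55 [-0.026  0.075] [538. 155.]
0.7 [-0.068  0.107] [525. 165.]
0.85 [-0.105  0.145] [514. 177.]
1 [-0.136  0.189] [505. 190.]
1.15 [-0.16   0.236] [498. 204.]
1.3 [-0.176  0.287] [493. 219.]
1.45 [-0.185  0.339] [490. 235.]
1.57 [-0.186  0.382] [490. 248.]
1.65 [-0.184  0.41 ] [490. 256.]
```

View pics/m4.png

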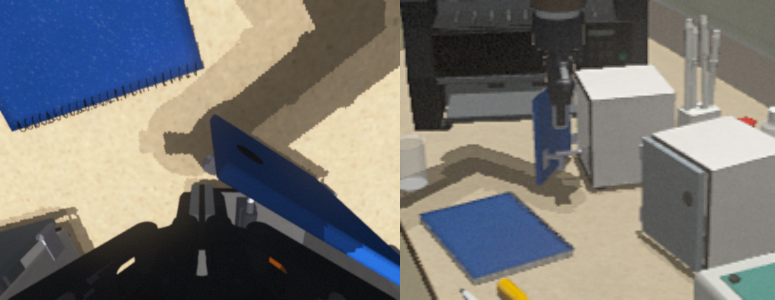

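Request:
play_rows --moves '[[[-0.026, 0.075, 0], 0, 1], [[-0.047, 0.09, 0], 0, 1], [[-0.068, 0.107, 0], 0, 1], [[-0.087, 0.125, 0], 0, 1], [[-0.105, 0.145, 0], 0, 1], [[-0.12, 0.167, 0], 0, 1], [[-0.136, 0.189, 0], 0, 1], [[-0.148, 0.212, 0], 0, 1], [[-0.16, 0.236, 0], 0, 1], [[-0.168, 0.26, 0], 0, 1], [[-0.176, 0.287, 0], 0, 1], [[-0.176, 0.287, 0], 0, 1]]'

```text
clock: 10.95
position: [492.8, 219.8, 284.4]
ee_rot: [0.09, 0.996, -0.003, -0.01]
contact_force: [-0.5, -0.4, 0.4]
gripper_width: 0.2
```

```bash
python3 - <<'E'
from h import *
t=shot('top','top5.png');s=shot('side','side5.png');w=shot('wrist','w5.png')
print(arm.read_state()['position'],arm.read_state()['joints'].round(2))
a=cv2.imread('pics/w5.png');b=cv2.imread('pics/side5.png')[120:280,180:380]
c=cv2.imread('pics/top5.png')[90:300,130:330]
cv2.imwrite('pics/m5.png',np.hstack([cv2.resize(a,(267,200)),cv2.resize(b,(250,200)),cv2.resize(c,(200,200))]))
E
```

```text
[492.93015046 219.14106192 284.3321392 ] [ 0.72  0.37 -0.35 -0.01 -0.87 -2.46]
```

View pics/m5.png

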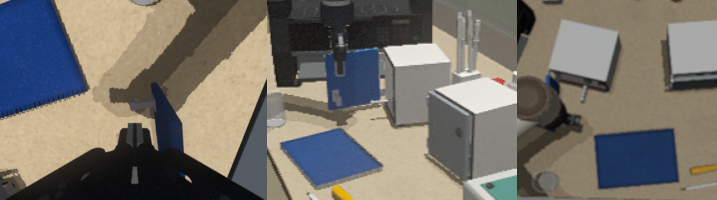

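Request:
play_rows --moves '[[[-0.006, 0.025, 0], 0, 1], [[-0.01, 0.05, 0], 0, 1], [[-0.01, 0.075, 0], 0, 1], [[-0.01, 0.1, 0], 0, 1], [[-0.01, 0.115, 0], 0, 1], [[-0.01, 0.115, 0], 0, 1], [[-0.01, 0.115, 0], 0, 1]]'

```text
clock: 11.98
position: [489.7, 253.6, 284.1]
ee_rot: [0.09, 0.996, -0.003, -0.01]
contact_force: [-0.9, 0.3, 0.6]
gripper_width: 0.1
```

Request:
play_rows --moves '[[[0, -0.05, 0], 0, 1], [[0, -0.1, 0], 0, 1], [[0, -0.1, 0.15], 0, 1], [[0, -0.1, 0.3], 0, 1], [[0, -0.2, 0.45], 0, 1], [[0, -0.4, 0.45], 0, 1], [[-0.1, -0.6, 0.45], 0, 1], [[-0.2, -0.8, 0.45], 0, 1], [[-0.3, -1, 0.45], 0, 1], [[-0.3, -1, 0.45], 0, 1], [[-0.3, -1, 0.45], 0, 1]]'

```text
clock: 13.35
position: [399.1, -47.4, 419.3]
ee_rot: [0.091, 0.996, -0.003, -0.01]
contact_force: [-0.0, 0.2, -0.7]
gripper_width: 0.1
```

```bash
python3 - <<'E'
from h import *
t=shot('top','top6.png');s=shot('side','side6.png')
print(arm.read_state()['position'])
for n in ['beaker_mid','red_cup_mid']: print(n,arm.look_for(n,t)[:2],arm.look_for(n,s)[:1])
b=cv2.imread('pics/side6.png');c=cv2.imread('pics/top6.png')[90:310,130:330]
cv2.imwrite('pics/m6.png',np.hstack([cv2.resize(b,(400,300)),cv2.resize(c,(400,440))[0:300]]))
cv2.imwrite('pics/c6.png',cv2.resize(c,(600,600*220//200)[:2])[:600])
E
```

```text
[400.19988052 -46.08152705 419.1945078 ]
beaker_mid [{'centre': [530.8, 264.8, 108.6], 'conf': 0.55}] [{'centre': [328.9, 233.7, 49.4], 'conf': 0.98}]
red_cup_mid [{'centre': [365.9, -345.0, 24.2], 'conf': 0.7}] [{'centre': [365.4, -356.7, 23.5], 'conf': 0.57}]
```

View pics/m6.png

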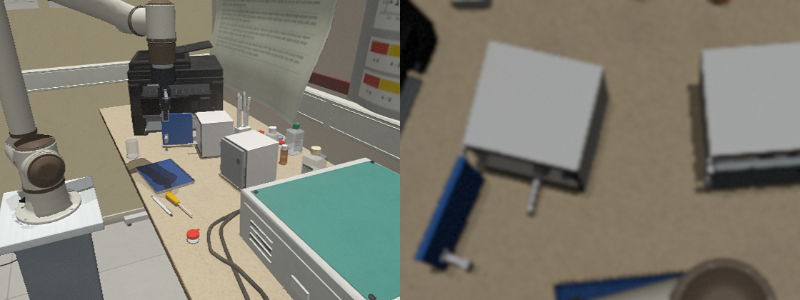

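View pics/c6.png

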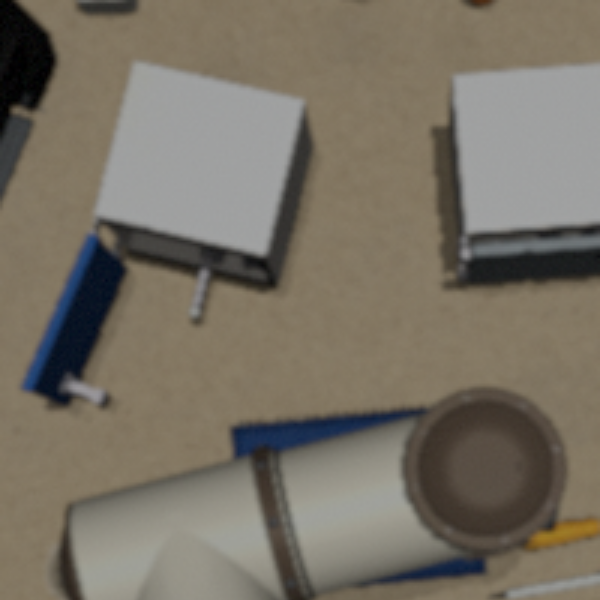

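```bash
python3 - <<'E'
from h import *
t=arm.get_image('top')
f=lambda a,b: ray(t,a/3+130-.3,b/3+90-.3,155)[:2]
ang=lambda p,q: np.degrees(np.arctan2(*(f(*q)-f(*p))[::-1]))
print(ang((93,237),(27,387)),ang((133,65),(97,218)),ang((305,100),(270,255)),f(27,387),f(93,237))
E
```

```text
159.50204139664476 169.97849309715824 169.79818475786064 [473.32713025 290.00516267] [593.23842153 245.17703746]
```

```bash
python3 - <<'E'
from h import *
print(arm.read_state()['clock'],arm.read_state()['contact_force']); print(arm.job_done())
E
```

```text
13.7 [0.46450307 0.80265692 1.11529225]
the job is handed in; nothing more can be done
None
```

I opened the blue-doored locker and left its door standing open. I pushed at the black dot until the catch let go, with a peak force of about 12 N. The door sprang ajar, and I swung it open with a shut fingertip from behind. I then drew the arm clear and handed the job in at 13.7 s.

- **Door angle:** the last top picture puts the door at about 100° (1.75 rad). That is some 10° more than the 92° or so I aimed for and just short of the 1.8 rad stop. I judged it close enough to a right angle and did not nudge it back.
- **Grey door and red-lidded cup:** the last pictures show the grey door shut. The cup is where it was at the start.
- **Beaker:** it is standing at the same pixels in the side view as before the push. In the final top view the arm hides it, and the network's report there (530.8, 264.8, 108.6, confidence 0.55) was a false hit on the blue door. The side view report (328.9, 233.7, 49.4) differs in y by about 35 mm from the first top reading. I put that down to the beaker being clear and hard to locate, since its pixels did not move.

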